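Fit the first moulded collar to a sprung hub and hold it home

ROBOT

A 6-joint arm with a two-finger parallel gripper is mounted at the origin on a cart in front of the work surface, level with it; the furniture and walls round the work are solid. World frame = base frame: x ahead of the robot, y to its left, z up, the work surface at z = 0. Lengths are in m, angles in rad, forces in N, time in s.
With the tool pointing down it reaches from about 0.325 to 0.925 m from the base axis. Payload 3.1 kg.
Tool frame: the origin (TCP) lies between the finger pads; the fingertips stand 19 mm ahead of it and the grasp point (between the pads) is the TCP; z points along the fingers, y is the line along which they close (so a half turn about z gives the same grasp; the last joint's range is limited). The gripper opens to 85 mm and grips with 20 to 120 N. Pads are 22 mm wide; open, the fingers measure 114 mm over their backs; the gripper's body (76 mm by 85 mm) begins 54 mm behind the grasp point. The pads swing forward as they close: fully open they stand 13 mm farther back than shut.
Start: joints at [1.074, 0.217, 1.613, -0, 1.311, -0.112], TCP at [0.235, 0.579, 0.25] pointing down, gripper open.
Joint ranges: [-2.75, 2.75], [-0.78, 2.1], [0.31, 2.55], [-1.13, 4.27], [0.13, 2.63], [-2.58, 2.58]. Speed limits (rad/s): [2.79, 2.79, 3.14, 3.14, 3.14, 3.14].

INTERFACE

Orientations are given as [roll, pitch, yaw] about the fixed x, y, z axes, in that order (R = Rz(yaw) Ry(pitch) Rx(roll)).
In Python, from rig import * gives the robot as it stands. Calls block until the motion is done:
- movep(position, orientation): joint-space move of the TCP to a pose.
- move_linear(position, orientation=None, speed=0.15): straight line of the TCP; orientation=None keeps the orientation; speed is the mean speed in m/s.
- move_j(angles): joint-space move.
- move_gripper(opening): finger opening in m; the grip force is fixed at half the most; returns when the fingers have stopped.
- pause(seconds).
- ik(position, orientation): joint angles nearest the present ones, or None.
- capture(name): name is "scene" or "top"; returns the picture (420x560x3 uint8, red, green, blue); there is no depth.
- calibration(name): a dict with "vfov" (degrees; the focal length in pixels is half the picture's height over the tangent of half this angle, whatever the lens; pixels are square), "cx", "cy" (the principal point, pixels), "R" (3x3) and "t" (3): a world point X has camera coordinates R X + t. Camera axes: x right, y down, z forward; pixel columns grow to the right and rows downward; lengths in m; the calibration is good to about 2 mm. A picture is of the moment at which its call begins. calibration takes no time and is no camera call.
A pose or a line that the arm cannot do raises IKError and nothing moves.
- close_job(): hands the job in; it is judged then, once.
Trained networks look in the newest picture that a camera, given by its name, has taken for a name from the list of things; names that differ only in an ending like _2 or _b are one class to them, and where a whole thing is asked for, a point or a joint stands for the part that bears it (a point fixed in the world has none). Each returns a list of dicts, best first, with "conf" (0 to 1); they miss things now and then, are a little off and sometimes report something else, mostly with a low value. They report only what shows in the picture. A call takes as long as a camera call. They do not tell look-alikes from the thing itself.
- recognise(camera, thing): "location" ([x, y, z] in m, in world coordinates, good to about 4 mm: the middle of the surface that is visible of it).
- silhouettes(camera, thing): "pixels" (420x560 bool, what is visible of it).
Readings, each from a call of its own:
- read_time_s(): time.
- read_joint_pos(): joint angles.
- read_joint_vel(): joint speeds.
- read_effort(): joint torques, N m.
- read_tcp_pos(): TCP position.
- read_tool_rot(): TCP orientation.
- read_force(): force on the tool from outside, world axes, zero at the start.
- read_torque(): the same for the moment, N m.
- read_gripper_width(): finger opening in m.
- read_finger_force(): force on a finger pad.
Only numpy, scipy, OpenCV 4.12 (cv2) and the standard library are available. Lean on these libraries where they do the work, as an engineer would, in place of code of your own. Each camera call takes 0.05 s, during which the arm holds its last target. There are 200 camera calls.

TASK

Lift the orange knurled collar straight out of the open mould half, slip it skirt down over the steel spindle of the hub and turn it there until its hidden keyways drop over the cross pin. Then push it fully home against the spring, so that the spindle's snap-ring groove stands clear above it for a colleague to fit the ring, and keep it there: finish with the gripper still holding the collar pushed home. Leave the snap ring, the screwdriver and the spanner where they lie.

Things in the scene. Friction and masses are not known exactly. Their poses are not given: they have to be found in the camera images.
- collar_band (a point): Loose orange plastic collar, 90 g, 40 mm high, open at both ends. Below, a smooth skirt 46 mm in diameter and 14.5 mm high; above it a straight-knurled band 54 to 55 mm in diameter and 25.5 mm high, to be gripped across its diameter. This point is on its axis half-way up the band, 27 mm above the underside, 13 mm below the top. z points up along the axis.
- collar_underside (a point): Centre of the collar's underside, same axes. Bore 28 mm in diameter. Hidden in it are four keyways, along +x, +y, -x and -y, each 8.4 mm wide, reaching out to 19.5 mm from the axis, open below and closed above, 21 mm deep. They leave about 4 degrees of turn either way over the pin.
- mould: Fixed open mould half lying on the bench, cavity up: grey plate 150 (x) by 120 (y) mm on a darker clamp plate 176 by 120 mm, upper face 38 mm above the bench. Nothing but the collar stands above the face. Origin at the centre of its underside, z up.
- cavity (a point): Centre of the mould's round cavity, at the height of the plate's upper face. Cavity 50 mm in diameter, 14 mm deep; the collar's skirt stands in it with 2 mm of play all round, the whole knurled band above the face. A core 23 mm in diameter stands 26 mm up from the cavity's floor into the bore. The collar lifts straight out.
- hub_axis (a point): On the axis of the fixed grey hub (disc 128 mm in diameter, 44 mm high, on the bench) at its top face, z up. On it stands a fixed steel spindle, 25 mm in diameter, top 76 mm above this point, its last 10 mm tapered to 13 mm. Snap-ring groove 60 to 62.5 mm above this point. Collar fully home: its underside is 18 mm, collar_band 45 mm, its top 58 mm above this point.
- pin_level (a point): On the spindle's axis, level with the upper side of its cross pin: 34 mm above hub_axis. The bright pin, 6 mm thick, sticks out to 18 mm from the axis on both sides. Its direction differs at each start and no reading tells it, nor this point's axes. An unkeyed collar rests with its underside here; turning it at most 90 degrees brings keyways over the pin.
- thrust_washer (a joint): Dark sprung steel washer round the spindle below the pin, 44 mm in diameter: its travel down in m. 0 is free, its top 26 mm above hub_axis (a keyed collar drops 8 mm from the pin to reach it); 0.008 is down at its stop, collar fully home. The spring pushes up with 3.6 N at 0 and 8.4 N at 0.008, lifting a collar that nobody holds.
- snap_ring: Small loose dark steel snap ring, 31 mm across, 4 mm thick, lying on the bench; a bystander. Origin at its centre underneath.
- screwdriver: Loose screwdriver with a yellow handle, 202 mm long along its x, lying on the bench; a bystander. Origin at its centre underneath.
- spanner: Loose double open-ended spanner, 184 mm long along its y, lying on the bench; a bystander. Origin at its centre underneath.
There are look-alikes about, which are no part of the job. What is shaped like the part that bears hub_axis but green is not meant.

How it is judged:
By the outcome, as a careful person would: the job done as asked, in the order asked, and still so for the second after the job is handed in, while the arm keeps its last pose, push and grip.
It also fails if it takes over 61 s, if anything falls off the work surface, if the arm or the gripper's body presses on something with over 40 N, if the wrist force passes 120 N, or if a joint passes its speed limit or range.

## Working session

There is one attempt and no reset: what is moved stays moved. The work goes in short steps, each a Python script; the robot and the scene stay as the last script left them, time stands still between calls to the robot, and variables do not carry over. Pictures are saved under pics/ and viewed, at most 10 in all, crops included, and the job is handed in when it is done.

```bash
mkdir -p pics
python3 - <<'E'
from rig import *
import cv2,numpy as np
for c in ("scene","top"):
    im=capture(c); cv2.imwrite(f"pics/{c}1.png",im[:,:,::-1])
    k=calibration(c); print(c,k["vfov"],k["cx"],k["cy"],np.round(k["R"],3).tolist(),np.round(k["t"],3))
    for th in ("collar_band","mould","hub_axis","thrust_washer","snap_ring","screwdriver","spanner"):
        r=recognise(c,th); print(th,[(round(d["conf"],2),np.round(d["location"],3).tolist()) for d in r])
print(read_time_s())
E
```

```text
scene 44.653152528465206 285.4350391013936 210.1054059756157 [[0.808, -0.589, 0.003], [-0.332, -0.459, -0.824], [0.487, 0.665, -0.566]] [-0.374  0.24   0.89 ]
collar_band [(0.83, [0.567, -0.224, 0.061]), (0.69, [0.366, -0.288, 0.024])]
mould [(0.88, [0.541, -0.245, 0.035])]
hub_axis [(0.91, [0.547, 0.123, 0.041]), (0.84, [0.49, -0.049, 0.04])]
thrust_washer []
snap_ring []
screwdriver [(0.87, [0.368, -0.288, 0.022]), (0.64, [0.541, -0.25, 0.032])]
spanner [(0.69, [0.383, 0.224, 0.009])]
top 53.73985638121657 286.69707893175337 210.95514759587664 [[-0.023, -0.999, -0.026], [-0.993, 0.025, -0.113], [0.113, 0.023, -0.993]] [0.012 0.484 0.961]
collar_band [(0.89, [0.58, -0.228, 0.064]), (0.53, [0.573, -0.224, 0.034])]
mould [(0.57, [0.567, -0.227, 0.035])]
hub_axis [(0.68, [0.567, 0.155, 0.048]), (0.62, [0.502, -0.04, 0.044])]
thrust_washer [(0.63, [0.572, -0.228, 0.037]), (0.46, [0.561, 0.149, 0.069])]
snap_ring []
screwdriver [(0.77, [0.371, -0.276, 0.019])]
spanner [(0.92, [0.391, 0.235, 0.009])]
0.8
```

View pics/scene1.png

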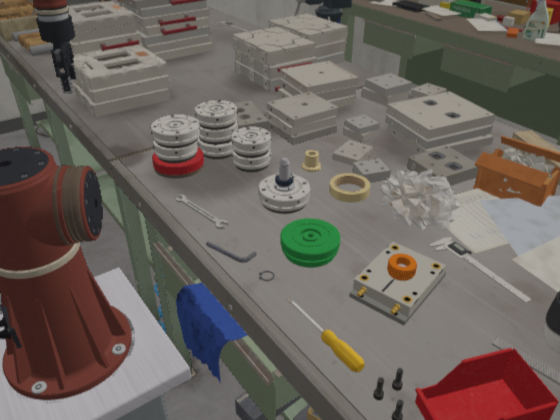

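View pics/top1.png

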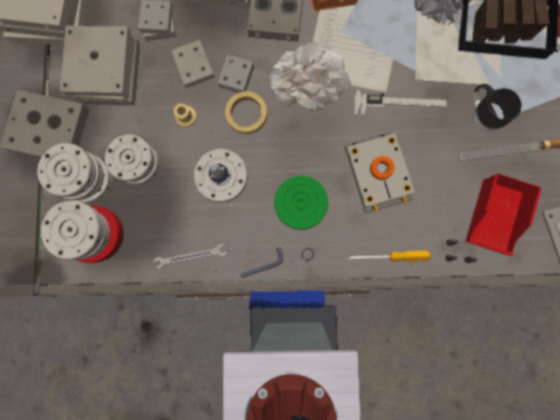

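Scene: the orange collar in the mould is at scene (402,265) and top (382,168). There are three hub candidates:
- The white-grey hub with spindle, at scene (284,185) and top (221,175).
- The green disc, at scene (310,238) and top (301,202).
- The stacked discs without spindles, at scene (177,140), (215,125) and (251,145).

Only the first has a steel spindle and isn't green, so it fits the description. I'll confirm it in a crop and fit positions in both views.

```bash
cat > h.py <<'E'
from rig import *
import cv2,numpy as np
from scipy.optimize import minimize
def proj(c,X):
    k=calibration(c); f=210/np.tan(np.radians(k["vfov"]/2))
    Y=np.atleast_2d(X)@np.array(k["R"]).T+np.array(k["t"])
    return np.c_[f*Y[:,0]/Y[:,2]+k["cx"],f*Y[:,1]/Y[:,2]+k["cy"]]
A=np.linspace(0,2*np.pi,60)
def ring(x,y,z,r): return np.c_[x+r*np.cos(A),y+r*np.sin(A),0*A+z]
def render(c,parts,S=8):   # parts: lists of rings; hull of each; antialiased
    m=np.zeros((420*S//2,560*S//2),np.uint8)
    for p in parts:
        h=cv2.convexHull((proj(c,np.vstack(p))+.5).astype(np.float32))
        cv2.fillPoly(m,[np.round((h*S/2-.5)*16).astype(np.int32)],255,shift=4)
    return cv2.resize(m,(560,420),interpolation=cv2.INTER_AREA)/255.
def fit(masks,model,x0):
    out={}
    for key in [list(masks)]+[[c] for c in masks]:
        f=lambda p:sum(np.abs(render(c,model(*p))-masks[c]).sum()/masks[c].sum() for c in key)
        r=minimize(f,x0,method="Nelder-Mead",options=dict(initial_simplex=[x0,np.add(x0,[.01,0]),np.add(x0,[0,.01])],xatol=1e-4))
        out[str(key)]=(np.round(r.x,4).tolist(),round(r.fun,3))
    return out
def orange(im):
    h=cv2.cvtColor(im,cv2.COLOR_RGB2HSV); return ((h[...,0]>=4)&(h[...,0]<=16)&(h[...,1]>190)&(h[...,2]>110))
E
python3 - <<'E'
from h import *
hub={};col={};crops=[]
for c in ("scene","top"):
    im=capture(c)
    for d in silhouettes(c,"hub_axis"):
        p=d["pixels"]; print(c,d["conf"],p.sum(),[np.round(v.mean(),1) for v in np.nonzero(p)][::-1])
        if "scene"==c and p[195,270] or c=="top" and p[190,210]: hub[c]=p.astype(float)
    o=orange(im); u,v=proj(c,[.575,-.226,.06])[0].astype(int)
    w=np.zeros_like(o);w[v-22:v+22,u-25:u+25]=1;o&=w
    m=o.astype(np.uint8); cs,_=cv2.findContours(m,0,2); b=max(cs,key=cv2.contourArea); m[:]=0; cv2.fillPoly(m,[b],1); col[c]=m.astype(float)
    k=cv2.resize(im[v-40:v+40,u-50:u+50],None,fx=4,fy=4,interpolation=2)
    u,v=proj(c,[.56,.14,.07])[0].astype(int)
    crops.append(np.hstack([k,cv2.resize(im[v-40:v+40,u-50:u+50],None,fx=4,fy=4,interpolation=2)]))
    if c in hub: print("hub px",hub[c].sum(), "col px",col[c].sum())
cv2.imwrite("pics/crop1.png",cv2.resize(np.vstack(crops),(750,600))[:,:,::-1])
print(fit(col,lambda x,y:[[ring(x,y,.0385,.0272),ring(x,y,.064,.0272)]],[.575,-.226]))
if hub: print(fit(hub,lambda x,y:[[ring(x,y,0,.064),ring(x,y,.044,.064)],[ring(x,y,.044,.0125),ring(x,y,.11,.0125),ring(x,y,.12,.0065)],[ring(x,y,.06,.022),ring(x,y,.07,.022)]],[.56,.14]))
E
```

```text
scene 0.92 2436 [np.float64(309.8), np.float64(242.5)]
scene 0.64 1335 [np.float64(283.4), np.float64(195.9)]
scene 0.26 667 [np.float64(401.7), np.float64(267.0)]
hub px 1335.0 col px 532.0
top 0.83 1709 [np.float64(220.3), np.float64(175.1)]
top 0.81 2281 [np.float64(300.3), np.float64(201.8)]
hub px 1709.0 col px 387.0
{"['scene', 'top']": ([0.5778, -0.2226], np.float64(0.617)), "['scene']": ([0.5803, -0.222], np.float64(0.319)), "['top']": ([0.576, -0.2247], np.float64(0.294))}
{"['scene', 'top']": ([0.5741, 0.1591], np.float64(0.979)), "['scene']": ([0.577, 0.1661], np.float64(0.548)), "['top']": ([0.576, 0.1589], np.float64(0.41))}
```

View pics/crop1.png

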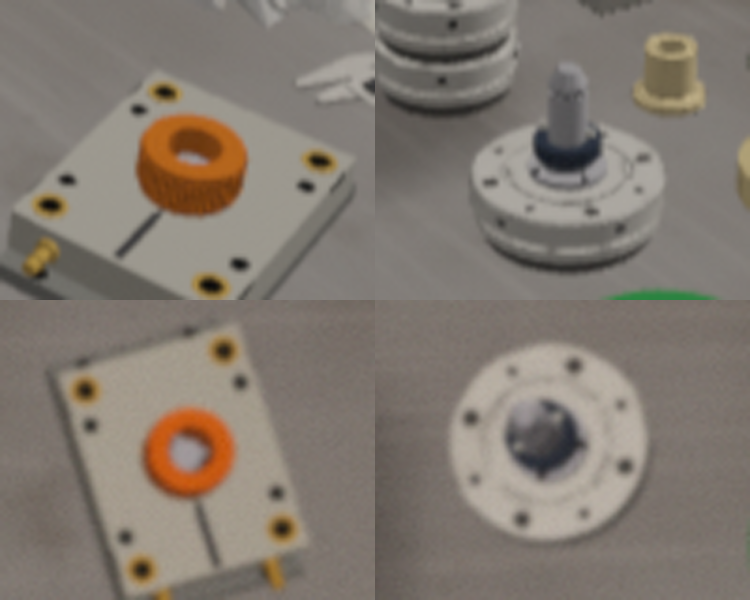

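The crop confirms it. The hub with spindle and dark washer is at scene (284,185), and the collar in the mould is at scene (402,265). The mask fits are loose, so I'll refine them with an edge fit.

```bash
cat >> h.py <<'E'
def grad(im):
    L=cv2.GaussianBlur(im.astype(np.float32),(0,0),1.0)
    g=[np.hypot(cv2.Sobel(L[...,i],cv2.CV_32F,1,0),cv2.Sobel(L[...,i],cv2.CV_32F,0,1)) for i in range(3)]
    return np.minimum(np.max(g,0),120)
def outl(c,parts):
    P=[]
    for p in parts:
        h=cv2.convexHull(proj(c,np.vstack(p)).astype(np.float32))[:,0]; h=np.vstack([h,h[:1]])
        s=np.r_[0,np.cumsum(np.hypot(*np.diff(h,axis=0).T))]; t=np.linspace(0,s[-1],150)
        P.append(np.c_[np.interp(t,s,h[:,0]),np.interp(t,s,h[:,1])])
    return np.vstack(P)
def efit(ims,model,x0,R=.014,step=.0005):
    G={c:grad(ims[c]) for c in ims}; d=np.arange(-R,R+1e-9,step); S={}
    for c in ims:
        S[c]=np.array([[cv2.remap(G[c],*[a.astype(np.float32) for a in np.hsplit(outl(c,model(x0[0]+a,x0[1]+b)),2)],1).mean() for b in d] for a in d])
    S["both"]=sum(S[c] for c in ims)
    r={}
    for k,s in S.items():
        i,j=np.unravel_index(s.argmax(),s.shape); r[k]=(round(x0[0]+d[i],4),round(x0[1]+d[j],4),round(float(s.max()),1))
    return r
E
python3 - <<'E'
from h import *
ims={c:capture(c) for c in("scene","top")}
mc=lambda x,y:[[ring(x,y,.0385,.0273),ring(x,y,.064,.0273)]]
mh=lambda x,y:[[ring(x,y,0,.064),ring(x,y,.044,.064)],[ring(x,y,.044,.064)]]
ms=lambda x,y:[[ring(x,y,.085,.0125),ring(x,y,.11,.0125),ring(x,y,.12,.0065)]]
rc=efit(ims,mc,[.577,-.223]);rh=efit(ims,mh,[.570,.156]);rs=efit(ims,ms,[.570,.156]);print(rc,rh,rs,sep="\n")
rows=[]
for c in ims:
    row=[]
    for r,m in((rc,[mc]),(rh,[mh,ms])):
        p=[r["both"][:2],rs["both"][:2]]
        u,v=proj(c,[*p[0],.06])[0].astype(int); k=cv2.resize(ims[c][v-35:v+35,u-45:u+45],None,fx=4,fy=4,interpolation=2)
        for mm,q in zip(m,p):
            for a in outl(c,mm(*q)): cv2.circle(k,tuple(int(z) for z in ((a-[u-45,v-35])*4+1.5)),0,(255,0,255),-1)
        row.append(k)
    rows.append(np.hstack(row))
cv2.imwrite("pics/ov.png",np.vstack(rows)[:,:,::-1])
E
```

```text
Traceback (most recent call last):
  File "h.py", line 39, in efit
    S[c]=np.array([[cv2.remap(G[c],*[a.astype(np.float32) for a in np.hsplit(outl(c,model(x0[0]+a,x0[1]+b)),2)],1).mean() for b in d] for a in d])
                                                                             ~~~~^^^^^^^^^^^^^^^^^^^^^^^^^^
  File "h.py", line 32, in outl
    h=cv2.convexHull(proj(c,np.vstack(p)).astype(np.float32))[:,0]; h=np.vstack([h,h[:1]])
                     ~~~~^^^^^^^^^^^^^^^^
  File "h.py", line 5, in proj
    k=calibration(c); f=210/np.tan(np.radians(k["vfov"]/2))
ValueError: time passes only in moves, steps and waits
```

```bash
sed -i 's/^def proj/import functools\ncal=functools.lru_cache(calibration)\ndef proj/; s/k=calibration(c); f=/k=cal(c); f=/' h.py
cat > ov.py <<'E'
from h import *
ims={c:capture(c) for c in("scene","top")}
mc=lambda x,y:[[ring(x,y,.0385,.0273),ring(x,y,.064,.0273)]]
mh=lambda x,y:[[ring(x,y,0,.064),ring(x,y,.044,.064)],[ring(x,y,.044,.064)]]
ms=lambda x,y:[[ring(x,y,.085,.0125),ring(x,y,.11,.0125),ring(x,y,.12,.0065)]]
rc=efit(ims,mc,[.577,-.223]);rh=efit(ims,mh,[.570,.156]);rs=efit(ims,ms,[.570,.156]);print(rc,rh,rs,sep="\n")
rows=[]
for c in ims:
    row=[]
    for r,m in((rc,[mc]),(rh,[mh,ms])):
        p=[r["both"][:2],rs["both"][:2]]
        u,v=proj(c,[*p[0],.06])[0].astype(int); k=cv2.resize(ims[c][v-35:v+35,u-45:u+45],None,fx=4,fy=4,interpolation=2)
        for mm,q in zip(m,p):
            for a in outl(c,mm(*q)): cv2.circle(k,tuple(int(z) for z in ((a-[u-45,v-35])*4+1.5)),0,(255,0,255),-1)
        row.append(k)
    rows.append(np.hstack(row))
cv2.imwrite("pics/ov.png",np.vstack(rows)[:,:,::-1])
print(read_time_s())
E
python3 ov.py
```

```text
{'scene': (np.float64(0.5765), np.float64(-0.225), 119.6), 'top': (np.float64(0.5775), np.float64(-0.2255), 120.0), 'both': (np.float64(0.577), np.float64(-0.225), 239.6)}
{'scene': (np.float64(0.574), np.float64(0.1585), 73.6), 'top': (np.float64(0.574), np.float64(0.157), 92.8), 'both': (np.float64(0.574), np.float64(0.157), 165.2)}
{'scene': (np.float64(0.558), np.float64(0.142), 71.8), 'top': (np.float64(0.558), np.float64(0.158), 95.8), 'both': (np.float64(0.559), np.float64(0.142), 159.4)}
1.2
```

View pics/ov.png

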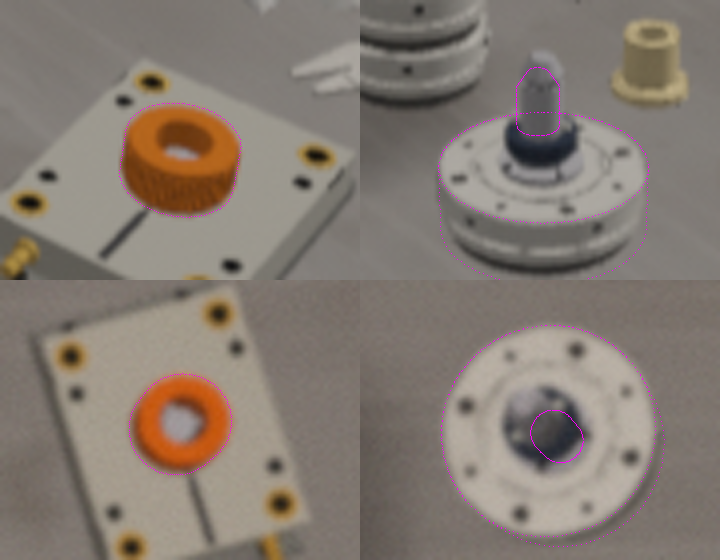

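Both cameras agree on the collar at (0.577,-0.225) and the hub rim centre at (0.574,0.1575). The separate spindle fit locked onto the wrong edges, so I'm dropping it and will check the spindle from close by. Next: the yaw choice, then the grasp.

Run:
```python
from h import *
print(np.round(read_tool_rot(),3),read_force())
for y in np.radians(range(-180,180,30)):
    r=[]
    for p in ([.577,-.225,.061],[.577,-.225,.16],[.574,.1575,.2],[.574,.1575,.099]):
        q=ik(p,[np.pi,0,y]); r.append(None if q is None else round(float(q[5]),2))
    print(round(np.degrees(y)),r)
```

```text
[-3.142  0.     2.757] [-0.10928974 -0.87304772  0.06409764]
-180 [-2.06, -2.06, -1.42, -1.42]
-150 [-2.58, -2.58, -1.94, -1.94]
-120 [None, None, -2.47, -2.47]
-90 [None, None, None, None]
-60 [2.13, 2.13, None, None]
-30 [1.61, 1.61, 2.24, 2.24]
0 [1.09, 1.09, 1.72, 1.72]
30 [0.56, 0.56, 1.2, 1.2]
60 [0.04, 0.04, 0.67, 0.67]
90 [-0.49, -0.49, 0.15, 0.15]
120 [-1.01, -1.01, -0.37, -0.37]
150 [-1.53, -1.53, -0.9, -0.9]
```

Run:
```python
from h import *
O=[np.pi,0,np.pi/2]
p=np.array(read_tcp_pos()); move_linear([p[0],p[1],.30],speed=.3)
movep([.577,-.225,.18],O); move_linear([.577,-.225,.075],speed=.15); move_linear([.577,-.225,.061],speed=.05)
print("F",np.round(read_force(),2))
move_gripper(.04); print(read_gripper_width(),read_finger_force(),np.round(read_force(),2))
move_linear([.577,-.225,.14],speed=.08)
print(read_gripper_width(),read_finger_force(),np.round(read_force(),2),read_time_s())
move_linear([.577,-.225,.2],speed=.2); movep([.574,.1575,.2],O); pause(.2)
print(np.round(read_force(),2),read_time_s())
ims=[capture(c) for c in("scene","top")]; cr=[]
for c,i in zip(("scene","top"),ims):
    u,v=proj(c,[.574,.1575,.16])[0].astype(int); cr.append(cv2.resize(i[v-65:v+65,u-48:u+48],None,fx=4,fy=4,interpolation=2))
cv2.imwrite("pics/held.png",np.hstack(cr)[:,:,::-1])
```

```text
F [0.54 1.07 0.16]
0.05179533053396782 63.05711070075631 [ 0.9  -0.07  2.79]
0.05225039042257188 63.18235645070672 [ 0.25 -0.22 -0.14] 7.4417
[-0.16  0.18 -1.53] 9.5167
```

View pics/held.png

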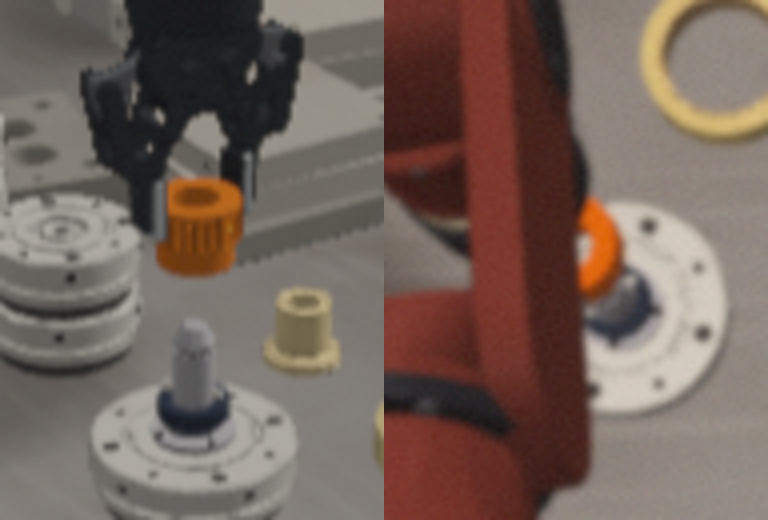

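The collar is held upright above the spindle: its base is at about (197,265) in the crop and the spindle tip at about (193,322). That is within a few mm. I'll fit the collar and the spindle from this view to measure the offset.

Run:
```python
from h import *
im={"scene":capture("scene")}; G=grad(im["scene"])
print("tcp",np.round(read_tcp_pos(),4))
x,y=.574,.1575
for z in(.1,.12,.163,.203): print(z,proj("scene",[x,y,z])[0].round(2))
# spindle: horizontal edge pairs per row
g=cv2.GaussianBlur(im["scene"].astype(np.float32),(0,0),.7)
for z in (.088,.092,.096,.1):
    u,v=proj("scene",[x,y,z])[0]; r=int(round(v)); row=cv2.Sobel(cv2.cvtColor(g,cv2.COLOR_RGB2GRAY),cv2.CV_32F,1,0)[r]
    a=int(round(u)); L=row[a-9:a]; R=row[a:a+10]
    print(r,round(u,1),"gray",g[r,a-9:a+10].mean(1).round().astype(int).tolist())
o=orange(im["scene"]); u,v=proj("scene",[x,y,.18])[0].astype(int)
for r in range(v-12,v+16,2):
    c=np.nonzero(o[r,u-25:u+25])[0]+u-25
    if len(c): print(r,c.min(),c.max(),(c.min()+c.max())/2)
```

```text
tcp [0.5742 0.1568 0.2   ]
0.1 [284.44 165.87]
0.12 [284.45 158.47]
0.163 [284.48 142.07]
0.203 [284.5 126.2]
170 284.4 gray [122, 123, 123, 118, 107, 97, 92, 90, 89, 88, 90, 96, 106, 120, 128, 128, 127, 127, 126]
169 284.4 gray [121, 122, 121, 117, 106, 97, 92, 90, 88, 88, 90, 96, 107, 120, 128, 128, 127, 126, 126]
167 284.4 gray [119, 119, 120, 117, 107, 97, 92, 90, 84, 83, 88, 94, 108, 119, 128, 127, 125, 125, 125]
166 284.4 gray [118, 118, 119, 118, 111, 100, 90, 87, 86, 86, 90, 92, 102, 115, 127, 126, 124, 124, 125]
123 280 292 286.0
125 278 295 286.5
127 278 295 286.5
129 278 295 286.5
131 278 295 286.5
133 278 295 286.5
135 279 295 287.0
137 279 294 286.5
139 276 293 284.5
141 276 293 284.5
143 276 293 284.5
145 281 289 285.0
```

Run:
```python
from h import *
x,y=.574,.157
move_linear([x,y,.16],speed=.15); pause(.2); f0=np.array(read_force()); t0=np.array(read_torque()); print("f0",f0.round(2))
for z in (.152,.147,.143,.138,.132,.126,.121,.118):
    move_linear([x,y,z],speed=.04); pause(.1); f=np.array(read_force())-f0
    print(z,f.round(2),(np.array(read_torque())-t0).round(2),np.round(read_tcp_pos(),4))
    if np.abs(f).max()>12: break
print(read_time_s())
```

```text
f0 [-0.16 -0.24 -1.05]
0.152 [-0.24  0.68 -0.4 ] [0.04 0.02 0.02] [0.5739 0.157  0.1519]
0.147 [ 0.42 -0.28  0.13] [0.09 0.02 0.01] [0.5739 0.157  0.1469]
0.143 [-0.05  1.39 -0.28] [ 0.05 -0.01 -0.02] [0.5739 0.157  0.1429]
0.138 [-0.21  0.27  0.2 ] [0.03 0.06 0.  ] [0.5739 0.157  0.1379]
0.132 [0.63 0.43 0.41] [ 0.03 -0.    0.  ] [0.5739 0.157  0.1319]
0.126 [ 0.49  0.03 -0.84] [-0.01 -0.    0.02] [0.5739 0.157  0.1259]
0.121 [0.52 0.46 0.54] [0.04 0.01 0.03] [0.574  0.157  0.1209]
0.118 [-0.12  0.49  0.11] [ 0.01  0.01 -0.03] [0.574  0.157  0.1179]
13.3583
```

The collar is on the spindle without any side force. Next: find contact with the pin, then turn.

Run:
```python
from h import *
x,y=.574,.157
f0=np.array([-.16,-.24,-1.05]); F=lambda:np.mean([read_force() for _ in range(3)],0)-f0
z=.118
while z>.1105:
    z-=.0005; move_linear([x,y,z],speed=.02); pause(.05); f=F(); print(round(z,4),f.round(1))
    if f[2]>5: break
print(read_time_s(),read_gripper_width(),np.round(read_tcp_pos(),4))
```

```text
0.1175 [ 0.7 -0.   0.1]
0.117 [ 0.4  0.2 -0.3]
0.1165 [ 0.1  0.6 -0.5]
0.116 [-0.3  1.  -0.3]
0.1155 [-1.2  0.9  0.6]
0.115 [-2.7 -0.3  6.6]
15.1583 0.05223929165166012 [0.5741 0.1571 0.1156]
```

Run:
```python
from h import *
x,y=.574,.157
f0=np.array([-.16,-.24,-1.05]); F=lambda:np.mean([read_force() for _ in range(3)],0)-f0
a=90
while a<184:
    a+=3; movep([x,y,.115],[np.pi,0,np.radians(a)]); pause(.08); f=F(); p=read_tcp_pos(); print(a,f.round(1),np.round(p[2],4),np.round(read_torque()[2],2))
    if f[2]<2: 
        move_linear([x,y,.1138],speed=.02); pause(.08); f=F(); print("probe",f.round(1),np.round(read_tcp_pos(),4))
        if f[2]<4: break
        move_linear([x,y,.115],speed=.02)
print(read_time_s(),read_gripper_width())
```

```text
93 [0.  0.6 4.9] 0.1156 0.06
96 [1.7 2.2 4.9] 0.1154 -0.0
99 [2.1 2.5 4. ] 0.1153 -0.05
102 [2.  0.8 3.2] 0.1146 0.14
105 [ 1.8 -0.   1.6] 0.1143 -0.0
probe [-1.5 -0.6  3.9] [0.5737 0.1569 0.1138]
17.1583 0.0517857386850374
```

Run:
```python
from h import *
x,y=.574,.157
f0=np.array([-.16,-.24,-1.05]); F=lambda:np.mean([read_force() for _ in range(3)],0)-f0
for z in (.1132,.1126,.112,.111,.110):
    move_linear([x,y,z],speed=.02); pause(.1); f=F(); print(z,f.round(1),np.round(read_tcp_pos(),4),np.round(read_torque(),2),round(read_gripper_width(),4))
    if f[2]>12: break
print(read_time_s())
i=capture("scene");u,v=proj("scene",[x,y,.1])[0].astype(int)
cv2.imwrite("pics/on.png",cv2.resize(i[v-50:v+40,u-60:u+60],None,fx=6,fy=6,interpolation=2)[:,:,::-1])
```

```text
0.1132 [-1.1 -0.9  6.3] [0.5739 0.1569 0.1136] [-0.16  0.3   0.06] 0.0518
0.1126 [-2.5 -1.3  7.3] [0.574  0.1568 0.1135] [-0.22  0.43  0.13] 0.0526
0.112 [-2.3 -1.3 10.4] [0.5741 0.1568 0.1133] [-0.21  0.56  0.13] 0.0519
0.111 [-3.4 -1.7 11.9] [0.5742 0.1566 0.113 ] [-0.28  0.82  0.16] 0.0523
0.11 [-5.3 -2.8 14.2] [0.574  0.1567 0.1123] [-0.39  0.89  0.34] 0.0521
18.9083
```

View pics/on.png

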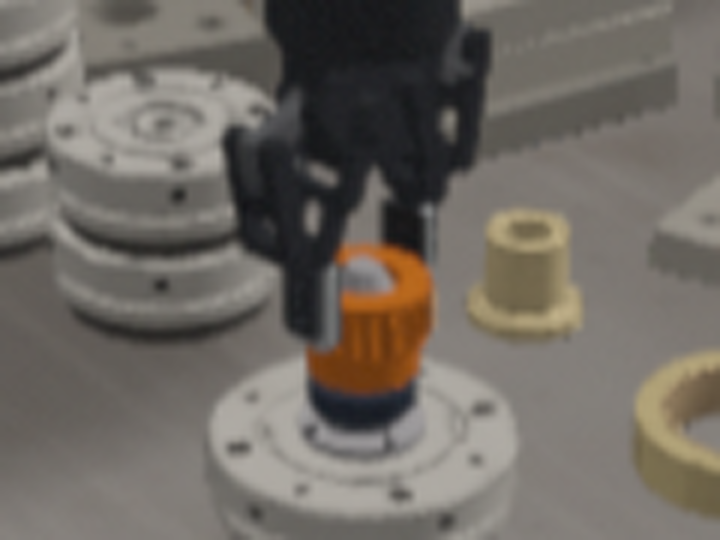

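The collar still stands high, slightly tilted, and the force only climbs, so it is resting on the pin. I'll back off and keep turning under light pressure.

```bash
cat > turn.py <<'E'
from h import *
import sys
a,end,st,z=map(float,sys.argv[1:5]); x,y=.574,.157
f0=np.array([-.16,-.24,-1.05]); F=lambda:np.mean([read_force() for _ in range(3)],0)-f0
move_linear([x,y,z],speed=.02); pause(.15); print(F().round(1))
hit=False
while (end-a)*st>0:
    a+=st; movep([x,y,z],[np.pi,0,np.radians(a)]); pause(.06); f=F(); p=read_tcp_pos(); print(a,f.round(1),np.round(p[2],4),np.round(read_torque(),2))
    if f[2]<2.5 and z>.109 and p[2]<z+.0004: # press follows the drop
        z-=.001; print("z",z)
    if p[2]<.1105: break
print(read_time_s(),read_gripper_width())
E
python3 turn.py 105 150 3 .1135
```

```text
[-1.5 -0.7  5.7]
108.0 [-0.3 -0.1  0.1] 0.1126 [-0.1   0.06  0.04]
z 0.1125
111.0 [-0.1 -0.3  0.4] 0.1121 [-0.04  0.05  0.02]
z 0.1115
114.0 [ 0.5 -0.4 -0.2] 0.1115 [ 0.01 -0.01  0.  ]
z 0.1105
117.0 [ 0.  -1.3  0.5] 0.1103 [-0.19  0.19 -0.03]
z 0.1095
20.6667 0.051819228300895866
```

The force vanished at 108° and the collar now follows down freely, so it is keyed. I'll centre at 112° and push home.

Run:
```python
from h import *
x,y=.574,.157
f0=np.array([-.16,-.24,-1.05]); F=lambda:np.mean([read_force() for _ in range(3)],0)-f0
movep([x,y,.1105],[np.pi,0,np.radians(112.5)]); pause(.1); print(F().round(1),np.round(read_torque(),2))
z=.1105
while z>.0945:
    z-=.001; move_linear([x,y,z],speed=.03); pause(.08); f=F(); p=read_tcp_pos(); print(round(z,4),f.round(1),np.round(p[2],4),np.round(read_torque(),2))
    if f[2]>18: break
print(read_time_s(),read_gripper_width())
```

```text
[0.4 0.1 0.5] [ 0.06 -0.    0.02]
0.1095 [ 0.3 -0.5  0.4] 0.1094 [-0.06 -0.   -0.05]
0.1085 [-1.   0.2 -0.8] 0.1085 [0.02 0.06 0.06]
0.1075 [0.1 1.  2.9] 0.108 [-0.06  0.14  0.04]
0.1065 [-0.7  0.4  3.9] 0.1068 [-0.04  0.12  0.02]
0.1055 [-0.5  1.   3.8] 0.1057 [-0.01  0.07  0.01]
0.1045 [-0.6 -0.4  6.5] 0.1047 [ 0.02 -0.01 -0.01]
0.1035 [ 0.2 -0.1  6.1] 0.1037 [ 0.02 -0.03  0.05]
0.1025 [-0.4  0.5  5.7] 0.1028 [ 0.    0.09 -0.02]
0.1015 [-1.   0.6  6.2] 0.1019 [ 0.01  0.08 -0.06]
0.1005 [-0.7  0.1  7.5] 0.101 [-0.    0.17  0.01]
0.0995 [-0.8  0.3  7.8] 0.1001 [ 0.    0.16 -0.01]
0.0985 [-2.5 -0.2 10.9] 0.0999 [-0.09  0.44  0.03]
0.0975 [-5.1  0.3 15.1] 0.0998 [-0.22  0.78 -0.05]
0.0965 [-6.  -0.1 19.8] 0.0998 [-0.23  1.16 -0.04]
25.6833 0.05224914170097174
```

The washer was met at z=0.108 and the hard stop at 0.0999. That is the expected 8 mm, with spring forces matching 3.6 to 8.4 N. I'll ease to a moderate push and take a look.

Run:
```python
from h import *
x,y=.574,.157
move_linear([x,y,.0975],speed=.02); pause(1); print(np.round(read_force(),1),np.round(read_tcp_pos(),4),read_gripper_width(),read_finger_force(),read_time_s())
i=capture("scene");u,v=proj("scene",[x,y,.1])[0].astype(int)
cv2.imwrite("pics/home.png",cv2.resize(i[v-40:v+35,u-45:u+45],None,fx=8,fy=8,interpolation=2)[:,:,::-1])
for z,r in((.104,.0125),(.1065,.0125),(.102,.027)): print(z,((proj("scene",ring(x,y,z,r))-[u-45,v-40])*8).round().astype(int)[[0,15,30,45]].tolist())
```

```text
[-4.9 -0.6 13.6] [0.5744 0.157  0.0998] 0.052008900638234885 65.9839460067451 26.9333
0.104 [[398, 304], [339, 299], [332, 329], [392, 332]]
0.1065 [[398, 296], [339, 292], [332, 322], [392, 324]]
0.102 [[437, 296], [310, 287], [293, 350], [424, 356]]
```

View pics/home.png

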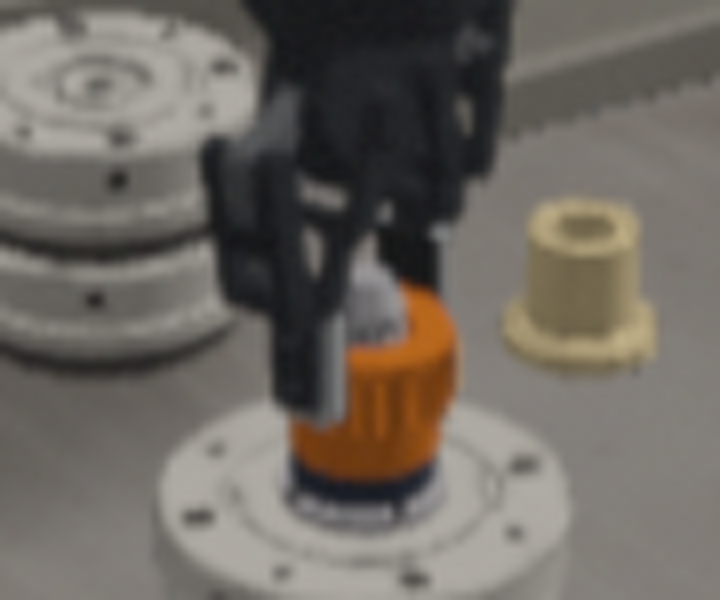

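The collar is down: the groove and spindle tip show clear above it at (372,330), and the skirt sits on the washer at (365,480). I'll relieve the slight side load, check that z doesn't drop further, and hand in.

Run:
```python
from h import *
for x in (.5735,.573,.5725):
    move_linear([x,.157,.0968],speed=.02); pause(.4); f=np.mean([read_force() for _ in range(4)],0); print(x,f.round(1),np.round(read_tcp_pos(),4),np.round(read_torque(),2))
    if abs(f[0])<2: break
pause(.5); print(np.round(read_tcp_pos(),4),np.round(read_force(),1),read_gripper_width(),read_time_s())
```

```text
0.5735 [-4.2 -1.4 16.7] [0.5744 0.157  0.0998] [-0.25  0.89 -0.03]
0.573 [-3.7 -2.2 15.8] [0.5743 0.157  0.0998] [-0.19  0.72 -0.08]
0.5725 [-2.1 -0.2 15.2] [0.5742 0.1571 0.0998] [-0.25  0.59  0.  ]
[0.5742 0.157  0.0998] [-2.5 -1.5 15. ] 0.052327508981141815 29.4333
```

The collar sits firmly on the stop: z stays at 0.0998 under a steady 15 N push.

```bash
python3 -c "
from rig import *
print(close_job())"
```

```text
the job is handed in; nothing more can be done
None
```

The collar is keyed over the cross pin and pushed fully home on the hub's spindle. The gripper is still holding it there with about 15 N, the snap-ring groove stands clear above it, and the job was handed in at about 29 s.

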